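# Snap the red paint pot shut with the lid press

## Robot

A 7-joint arm with a two-finger parallel gripper is mounted at the origin on a cart in front of the work surface, level with it; the furniture and walls round the work are solid. World frame = base frame: x ahead of the robot, y to its left, z up, the work surface at z = 0. Lengths are in m, angles in rad, forces in N, time in s.
With the tool pointing down it reaches from about 0.4 to 0.85 m from the base axis. Payload 10.4 kg.
Tool frame: the origin (TCP) lies between the finger pads; the fingertips stand 22 mm ahead of it and the grasp point (between the pads) lies 3 mm ahead of it; z points along the fingers, y is the line along which they close (so a half turn about z gives the same grasp; the last joint's range is limited). The gripper opens to 85 mm and grips with 20 to 120 N. Pads are 22 mm wide; open, the fingers measure 114 mm over their backs; the gripper's body (76 mm by 85 mm) begins 54 mm behind the grasp point. The pads swing forward as they close: fully open they stand 13 mm farther back than shut.
Start: joints at [1.26, 0.332, -0.065, 1.46, 0.022, 1.35, -0.088], TCP at [0.177, -0.599, 0.253] pointing down, gripper open.
Joint ranges: [-2.6, 2.6], [-0.5, 2.12], [-1.47, 1.34], [0.16, 2.42], [-1.27, 4.41], [0.06, 2.06], [-2.6, 2.6]. Speed limits (rad/s): [2.22, 2.22, 2.79, 2.79, 3.14, 3.14, 3.14].

## Interface

Orientations are given as a unit quaternion [x, y, z, w].
In Python, from workcell import manip, camera, ticket, boxes_of, outline_of gives the robot as it stands.
- The arm moves only by the tool carry_out, never from a script. Its argument "deltas" is a list of rows, each a list of 5 numbers: the shift along the tool's x, y, z as a fraction of full scale, then the turn about the tool's z as a fraction of full scale, then the opening, from -1 (shut) to 1 (fully open), so that 0 is half open. In form: [[tx, ty, tz, spin, gripper], ...]. A call has 1 to 20 rows; each row is the pose to reach, as a shift and turn from the pose commanded when the call began, along the tool's axes at that moment; what a row does not reach only later rows make up. Full scale, the value 1, is 150 mm for a shift and 30 degrees for a turn. A row lasts 1/8 s, in which the tool goes at most 62.5 mm and 10.7 degrees, less where a joint would pass 70% of its speed; a pose out of reach is approached as far as the arm can. A call with a number of a shift or a turn outside -1 to 1 is refused whole. A call with a gripper value outside its range is refused whole. The fingers move at their own pace and stop on an object; "force" is the grip in N (left out, the last holds). Time passes only in rows, so rows that repeat a pose let the fingers close. It gives the time, the measured TCP pose, the force, the opening and the grip force at its end, in the units of the state.
- manip.get_obs(): the state, without advancing time (a new reading comes with each control period).
- camera(name): name is "scene" or "top" or "wrist"; returns a dict with "img" (384x512x3 uint8, red, green, blue), "depth" (384x512 float32, m along the optical axis (not along the pixel's ray), 0 where there is no reading), "vertical_fov" (degrees; the focal length in pixels is half the picture's height over the tangent of half this angle, whatever the lens; pixels are square), "cx", "cy" (the principal point, pixels), "k1" (the pictures are not rectified: a ray, as slopes to the right and down, at radius r is drawn at 1 + k1 r^2 times it, then the intrinsics apply), "R" (3x3) and "t" (3): a world point X has camera coordinates R X + t. Camera axes: x right, y down, z forward; pixel columns grow to the right and rows downward; lengths in m; the calibration is good to about 2 mm. A picture is of the moment at which its call begins.
- ticket.hand_in(): hands the job in; it is judged then, once.
Trained networks look in a picture, given as the dict that the camera call returned (one of the last four; its "shot" number tells which), for a name from the list of things; names that differ only in an ending like _2 or _b are one class to them, and where a whole thing is asked for, a point or a joint stands for the part that bears it (a point fixed in the world has none). Each returns a list of dicts, best first, with "conf" (0 to 1); they miss things now and then, are a little off and sometimes report something else, mostly with a low value. They report only what shows in the picture. A call takes as long as a camera call. They do not tell look-alikes from the thing itself.
- boxes_of(query, picture): "position" ([x, y, z] in m, in world coordinates, good to about 4 mm: the middle of the surface that is visible of it).
- outline_of(query, picture): "region" (384x512 bool, what is visible of it).
The state is a dict: "clock": time; "joint_pos": joint angles; "joint_velocities": joint speeds; "tau": joint torques, N m; "position": TCP position; "ee_rot": TCP orientation; "ft_force": force on the tool from outside, world axes, zero at the start; "torque": the same for the moment, N m; "grip_width": opening from 0.0 (shut) to 1.0 (fully open); "grasp_force": force on a finger pad.
Only numpy, scipy, OpenCV 4.12 (cv2) and the standard library are available. Lean on these libraries where they do the work, as an engineer would, in place of code of your own. Each camera call takes 0.05 s, during which the arm holds its last target. There are 200 camera calls.

## Task

The red paint is finished for today: pick up the wooden lid press by its handle, set it squarely on the middle of the red lid and push straight down until the lid is fully home against its stop. Then stand the press upright on the table again and let go. Push the lid with the press only, not with the fingers, and leave the yellow and blue lids up as they are.

Things in the scene. Friction and masses are not known exactly. Their poses are not given: they have to be found in the camera images.
- press: loose wooden lid press, 130 to 250 g, upright on the table between robot and pot stand: round disc 58 mm wide, 18 mm high, black rubber underface; on it a round handle 26 mm across from 18 to 68 mm above the underface. Origin: centre of the underface; z up along the handle; yaw does not matter. Grip the handle from above, finger ends about 8 mm above the disc.
- red_lid: red round snap-fit lid, 78 mm wide, 12 mm high, flat, on a white pot. Origin: centre of its top; z up. Not yet pressed on: its top is 60 mm above the table. It slides only straight down; its tight rim resists with about 8 N all the way and it stays where it is left; after 10 mm it meets a hard stop: home, top at 50 mm.
- yellow_lid: yellow lid like the red one, up at 60 mm; it stays up. Origin: centre of its top. The three pots are fixed in a fixed wooden stand 116 x 326 mm, 26 mm high, in a row along the lids' y axis, 105 mm between centres; which colour has which place varies.
- blue_lid: blue lid like the red one, in the same stand, up at 60 mm; it stays up. Origin: centre of its top.
Mind the look-alikes: they are no part of the job. Leave any pink or turquoise look-alike of the part that bears yellow_lid alone.

How it is judged:
On the way:
1. the press stands squarely on the middle of the red lid (within 15 mm and 10 degrees) with the lid pushed home (height (world z) of red_lid below 0.052 m and distance between press and red_lid below 0.015 m and angle between press's own z axis and vertical below 0.175 rad), for 0.1 s.
At the end, for the whole second after the job is handed in: the red lid is home (top within 2 mm of its 50 mm home height), the yellow and blue lids are still up (within 3 mm), and the press stands upright (within 8 degrees) at rest on the table, released (height (world z) of red_lid below 0.052 m and height (world z) of each of yellow_lid, blue_lid above 0.057 m and height (world z) of press between -0.008 and 0.008 m and angle between press's own z axis and vertical below 0.15 rad and linear speed of press below 0.02 m/s); the robot touches nothing.
It fails at once if the fingers or arm press on the red lid (contact force between any of the fingers, the arm and red_lid above 2 N).
It fails at once if the yellow or the blue lid is pushed down past halfway (height (world z) of any of yellow_lid, blue_lid below 0.055 m).
It also fails if it takes over 48 s, if anything falls off the work surface, if the arm or the gripper's body presses on something with over 40 N, if the wrist force passes 120 N, or if a joint passes its speed limit or range.

## Working session

There is one attempt and no reset: what is moved stays moved. The work goes in short steps, Python scripts to look and compute and a tool call to move; the robot and the scene stay as the last step left them, time stands still between calls to the robot, and variables do not carry over. Pictures are saved under pics/ and viewed, at most 10 in all, crops included, and the job is handed in when it is done.

Besides the shell and the picture viewer there is one more tool, called after ">>>" by a JSON object that holds its "fn" and its "kwargs". carry_out: Moves the arm, as the interface text tells. Its arguments: {"type":"object","properties":{"deltas":{"type":"array","items":{"type":"array","items":{"type":"number"}}},"force":{"type":"number"}},"required":["deltas"]}

```bash
mkdir -p pics; cat > h.py <<'E'
import numpy as np, cv2
from workcell import manip, camera, ticket, boxes_of, outline_of
def cloud(p):
    h,w=p["depth"].shape; f=h/2/np.tan(np.radians(p["vertical_fov"])/2)
    K=np.array([[f,0,p["cx"]],[0,f,p["cy"]],[0,0,1.]])
    u,v=np.meshgrid(np.arange(w),np.arange(h))
    s=cv2.undistortPoints(np.stack([u,v],-1).reshape(-1,1,2).astype(np.float64),K,np.array([p["k1"],0,0,0,0.])).reshape(h,w,2)
    d=p["depth"][...,None].astype(float)
    c=np.concatenate([s*d,d],-1)
    return (c-np.asarray(p["t"]))@np.asarray(p["R"])
E
python3 - <<'E'
from h import *
o=manip.get_obs()
print({k:np.round(v,3) for k,v in o.items()})
a=[]
for n in("scene","top"):
    p=camera(n); a.append(p["img"])
    for q in("press","red_lid","yellow_lid","blue_lid"):
        print(n,q,[(np.round(b["position"],3).tolist(),round(b["conf"],2)) for b in boxes_of(q,p)])
    cv2.imwrite(f"pics/{n}.png",p["img"][...,::-1])
E
```

```text
{'clock': np.float64(0.0), 'joint_pos': array([ 1.26 ,  0.333, -0.065,  1.461,  0.022,  1.35 , -0.088]), 'joint_velocities': array([-0.   ,  0.002, -0.   ,  0.   , -0.   ,  0.   , -0.001]), 'tau': array([-0.0000e+00, -6.2544e+01,  4.9000e-02, -3.9159e+01,  1.6000e-02,
        1.0000e-02,  0.0000e+00]), 'position': array([ 0.177, -0.599,  0.253]), 'ee_rot': array([ 0.99 ,  0.143, -0.   , -0.001]), 'ft_force': array([-0.171, -0.462,  0.067]), 'torque': array([0.015, 0.003, 0.002]), 'grasp_force': np.float64(0.0), 'grip_width': np.float64(1.001)}
scene press [([0.435, -0.034, 0.017], 0.86)]
scene red_lid [([0.62, -0.123, 0.06], 0.69), ([0.433, -0.033, 0.017], 0.2)]
scene yellow_lid [([0.469, 0.085, 0.06], 0.98), ([0.604, 0.083, 0.059], 0.92), ([0.639, 0.224, 0.06], 0.65), ([0.524, 0.216, 0.066], 0.58), ([0.528, -0.262, 0.061], 0.55), ([0.614, -0.018, 0.054], 0.21)]
scene blue_lid [([0.613, -0.02, 0.053], 0.95)]
top press [([0.439, -0.045, 0.019], 0.95)]
top red_lid [([0.623, -0.128, 0.056], 0.91)]
top yellow_lid [([0.526, -0.273, 0.059], 0.92), ([0.471, 0.076, 0.056], 0.8), ([0.524, 0.211, 0.06], 0.77), ([0.65, 0.214, 0.053], 0.72), ([0.607, 0.077, 0.062], 0.62)]
top blue_lid [([0.616, -0.028, 0.062], 0.71)]
```

View pics/top.png

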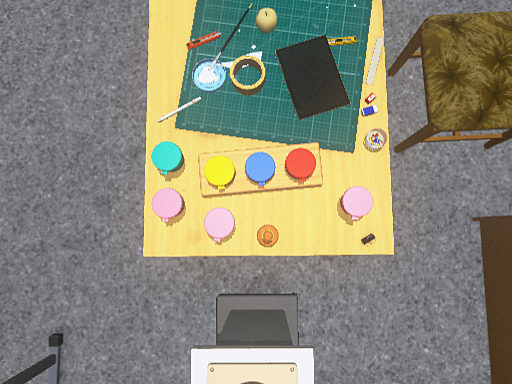

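View pics/scene.png

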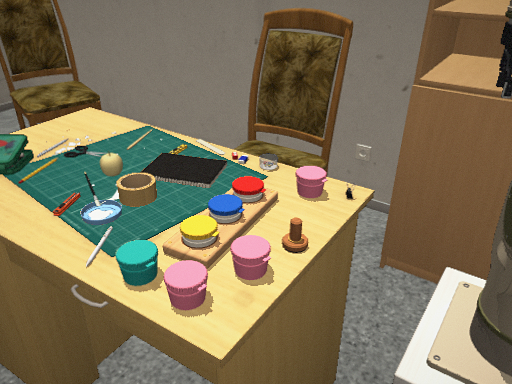

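The top view shows the stand with yellow (219,171), blue (260,167) and red (300,163). The look-alikes are pink at (168,203), (219,224) and (357,202), and turquoise at (167,156). There is one red lid in the stand and one press, at (267,235). I'll measure both and confirm them in a crop.

```bash
python3 - <<'E'
from h import *
for n in("top","scene"):
    p=camera(n); X=cloud(p); ok=p["depth"]>0
    for q,lo,hi in(("red_lid",.053,.068),("blue_lid",.053,.068),("yellow_lid",.053,.068),("press",.01,.025),("press",.055,.08)):
        for o in outline_of(q,p)[:1 if q!="yellow_lid" else 6]:
            m=o["region"]&ok&(X[...,2]>lo)&(X[...,2]<hi)
            if m.sum()<5: continue
            P=X[m]; (c,r)=cv2.minEnclosingCircle(P[:,:2].astype(np.float32))
            print(n,q,lo,round(o["conf"],2),"n",m.sum(),"med",np.round(np.median(P,0),4),"circ",np.round(c,4),round(r,4),"rgb",p["img"][m].mean(0).round())
    if n=="top":
        cv2.imwrite("pics/crop.png",cv2.resize(p["img"][130:260,140:400,::-1],None,fx=3,fy=3,interpolation=cv2.INTER_CUBIC))
E
```

```text
top red_lid 0.053 0.6 n 732 med [ 0.6256 -0.1295  0.0605] circ [ 0.6222 -0.1317] 0.0434 rgb [244.  94.  75.]
top yellow_lid 0.053 0.81 n 709 med [ 0.5239 -0.2694  0.0603] circ [ 0.5211 -0.2688] 0.0406 rgb [245. 200. 221.]
top yellow_lid 0.053 0.77 n 697 med [0.6077 0.0791 0.0608] circ [0.606  0.0773] 0.0419 rgb [245. 243.  47.]
top yellow_lid 0.053 0.72 n 720 med [0.4745 0.079  0.0608] circ [0.4707 0.0783] 0.0416 rgb [247. 204. 225.]
top yellow_lid 0.053 0.59 n 719 med [0.6463 0.2162 0.0606] circ [0.6445 0.2164] 0.0423 rgb [ 72. 222. 208.]
top yellow_lid 0.053 0.58 n 736 med [0.5264 0.2124 0.0606] circ [0.523  0.2148] 0.0422 rgb [244. 189. 215.]
top press 0.01 0.71 n 272 med [ 0.4399 -0.0426  0.0185] circ [ 0.4406 -0.0435] 0.0283 rgb [222. 151.  77.]
top press 0.055 0.71 n 81 med [ 0.441  -0.0422  0.0678] circ [ 0.441  -0.0428] 0.0128 rgb [219. 143.  75.]
scene red_lid 0.053 0.71 n 465 med [ 0.62   -0.1222  0.0613] circ [ 0.6217 -0.1286] 0.0434 rgb [225.  46.  40.]
scene blue_lid 0.053 0.62 n 546 med [ 0.6101 -0.0172  0.0612] circ [ 0.6105 -0.0221] 0.042 rgb [ 46. 105. 202.]
scene yellow_lid 0.053 0.94 n 1077 med [0.5207 0.2205 0.0612] circ [0.5208 0.2156] 0.0424 rgb [234. 156. 181.]
scene yellow_lid 0.053 0.82 n 398 med [ 0.5218 -0.2605  0.0616] circ [ 0.5208 -0.2671] 0.0422 rgb [228. 151. 174.]
scene yellow_lid 0.053 0.79 n 876 med [0.6411 0.2233 0.0612] circ [0.642  0.2172] 0.042 rgb [ 50. 189. 174.]
scene yellow_lid 0.053 0.78 n 703 med [0.6023 0.0861 0.061 ] circ [0.6035 0.0813] 0.0424 rgb [232. 217.  65.]
scene yellow_lid 0.053 0.74 n 837 med [0.4697 0.0871 0.0611] circ [0.4703 0.0813] 0.0419 rgb [234. 157. 181.]
scene press 0.01 0.56 n 298 med [ 0.4315 -0.0295  0.0189] circ [ 0.4394 -0.0389] 0.0286 rgb [165. 107.  61.]
scene press 0.055 0.56 n 114 med [ 0.4369 -0.0346  0.0661] circ [ 0.4391 -0.0392] 0.013 rgb [154.  98.  57.]
```

View pics/crop.png

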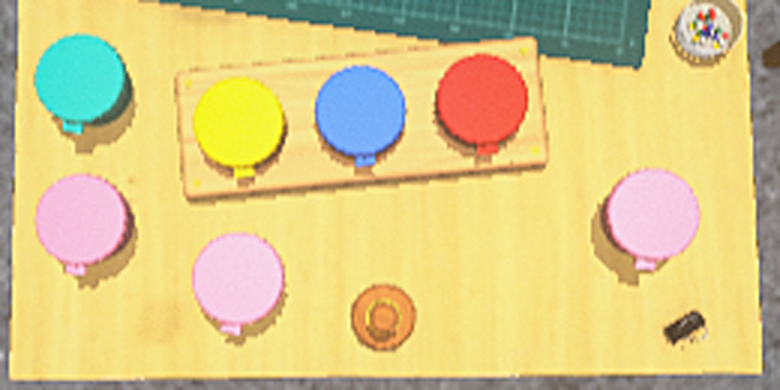

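The crop confirms the red lid (red disc at crop (482,100)) and the press (382,317). I use red at about (0.624,-0.128) and press at about (0.440,-0.041). The heights 0.060, 0.018 and 0.068 match the description. Now I approach.

>>> {"fn": "carry_out", "kwargs": {"deltas": [[0.3, -0.33, 0, 0, 0.4], [0.6, -0.66, 0, 0, 0.4], [0.91, -1, 0, 0, 0.4], [0.91, -1, 0, 0, 0.4]], "force": 50}}

```text
clock: 1.6
position: [0.268, -0.4135, 0.2539]
ee_rot: [0.989, 0.146, 0.0, 0.0]
ft_force: [-0.3, -0.5, 0.9]
grip_width: 0.699
grasp_force: 0.0
```

>>> {"fn": "carry_out", "kwargs": {"deltas": [[0.3, -0.33, 0, 0, 0.4], [0.6, -0.66, 0, 0, 0.4], [0.91, -1, 0, 0, 0.4], [0.91, -1, 0, 0, 0.4]]}}

```text
clock: 2.1
position: [0.3556, -0.2314, 0.2538]
ee_rot: [0.989, 0.146, 0.0, 0.0]
ft_force: [-0.4, -0.6, 0.5]
grip_width: 0.698
grasp_force: 0.0
```

>>> {"fn": "carry_out", "kwargs": {"deltas": [[0.3, -0.33, 0, 0, 0.4], [0.6, -0.66, 0, 0, 0.4], [0.91, -1, 0, 0, 0.4], [0.91, -1, 0, 0, 0.4], [0.91, -1, 0, 0, 0.4], [0.91, -1, 0, 0, 0.4]]}}

```text
clock: 2.85
position: [0.442, -0.0534, 0.2532]
ee_rot: [0.99, 0.142, -0.0, 0.0]
ft_force: [-0.4, -1.1, 0.4]
grip_width: 0.702
grasp_force: 0.0
```

```bash
cat >> h.py <<'E'
from scipy.spatial.transform import Rotation as Ro
def delta(goal):
    o=manip.get_obs(); R=Ro.from_quat(o["ee_rot"]).as_matrix()
    return np.round(R.T@(np.array(goal)-o["position"])/.15,3)
E
python3 - <<'E'
from h import *
p=camera("wrist"); X=cloud(p); ok=p["depth"]>0
cv2.imwrite("pics/wrist.png",p["img"][...,::-1])
for o in outline_of("press",p)[:2]:
  for lo,hi in((.012,.024),(.06,.075)):
    m=o["region"]&ok&(X[...,2]>lo)&(X[...,2]<hi)
    if m.sum()<5: continue
    c,r=cv2.minEnclosingCircle(X[m][:,:2].astype(np.float32)); print(o["conf"],m.sum(),np.median(X[m],0).round(4),np.round(c,4),round(r,4))
print([ (b["position"],b["conf"]) for b in boxes_of("red_lid",p)][:2])
o=manip.get_obs();print(o["position"],o["joint_pos"],delta([.4405,-.041,.09]))
E
```

```text
0.79 1099 [ 0.4499 -0.0413  0.0166] [ 0.4421 -0.0439] 0.0289
0.79 429 [ 0.4431 -0.0438  0.0662] [ 0.4421 -0.0438] 0.0129
[([0.6183, -0.1382, 0.0596], 0.71)]
[ 0.44204966 -0.05290519  0.25327788] [ 0.70834934 -0.04046004 -0.66434178  1.87681064 -0.02561273  1.29682283
 -1.23389482] [ 0.013 -0.079  1.088]
```

View pics/wrist.png

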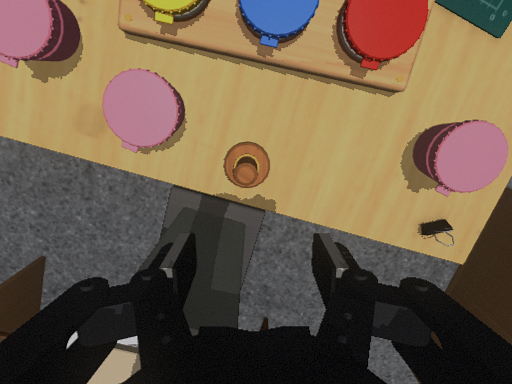

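The wrist view shows the press at (246,165) below and ahead of the open fingers, with nothing else near it. It measures (0.442,-0.044), with radii of 28.9 and 12.9 mm, as they should be. Now I descend.

>>> {"fn": "carry_out", "kwargs": {"deltas": [[0.013, -0.063, 0.3, 0, 0.4], [0.013, -0.063, 0.65, 0, 0.4], [0.013, -0.063, 1, 0, 0.4], [0.013, -0.063, 1, 0, 0.4], [0.013, -0.063, 1, 0, 0.4]]}}

```text
clock: 3.62
position: [0.4425, -0.0423, 0.1051]
ee_rot: [0.99, 0.143, 0.001, 0.0]
ft_force: [0.4, 0.6, 0.1]
grip_width: 0.702
grasp_force: 0.0
```

```bash
python3 -c "
from h import *
print(manip.get_obs()['position'],delta([.4418,-.0433,.048]))"
```

```text
[ 0.44254637 -0.04231945  0.10511548] [-0.007  0.005  0.381]
```

>>> {"fn": "carry_out", "kwargs": {"deltas": [[-0.004, 0.004, 0.15, 0, 0.4], [-0.004, 0.004, 0.3, 0, 0.4], [-0.004, 0.004, 0.37, 0, 0.4], [-0.004, 0.004, 0.37, 0, 0.4], [-0.004, 0.004, 0.37, 0, -1], [-0.004, 0.004, 0.37, 0, -1], [-0.004, 0.004, 0.37, 0, -1], [-0.004, 0.004, 0.37, 0, -1], [-0.004, 0.004, 0.37, 0, -1], [-0.004, 0.004, 0.37, 0, -1]], "force": 60}}

```text
clock: 4.88
position: [0.4418, -0.0429, 0.0489]
ee_rot: [0.99, 0.143, 0.001, 0.0]
ft_force: [-1.5, -0.1, 9.3]
grip_width: 0.285
grasp_force: 58.4
```

>>> {"fn": "carry_out", "kwargs": {"deltas": [[0, 0, -0.1, 0, -1], [0, 0, -0.4, 0, -1], [0, 0, -0.8, 0, -1], [0, 0, -0.8, 0, -1], [0, 0, -0.8, 0, -1]]}}

```text
clock: 5.5
position: [0.4408, -0.0428, 0.168]
ee_rot: [0.99, 0.143, 0.0, 0.0]
ft_force: [0.2, -0.3, -2.8]
grip_width: 0.287
grasp_force: 59.2
```

```bash
python3 - <<'E'
from h import *
for n in ("wrist","top","scene"):
  p=camera(n); X=cloud(p); ok=p["depth"]>0
  if n=="wrist": W=p["img"]
  if n=="scene": S=p["img"]
  hsv=cv2.cvtColor(p["img"],cv2.COLOR_RGB2HSV)
  m=((hsv[...,0]<7)|(hsv[...,0]>174))&(hsv[...,1]>150)&ok&(abs(X[...,2]-.0605)<.004)&(abs(X[...,0]-.62)<.06)&(abs(X[...,1]+.13)<.06)
  m=cv2.morphologyEx(m.astype(np.uint8),cv2.MORPH_OPEN,np.ones((5,5)))>0
  P=X[m]; c,r=cv2.minEnclosingCircle(P[:,:2].astype(np.float32))
  print(n,m.sum(),"ext",np.percentile(P,[.5,99.5],0).round(4).tolist(),"circ",np.round(c,4),round(r,4))
o=manip.get_obs();print(o["position"],o["ft_force"],o["torque"],o["grip_width"])
S=S[150:300,200:350]
cv2.imwrite("pics/lift.png",np.hstack([cv2.resize(W,(533,400)),cv2.resize(S,(260,400))])[...,::-1])
E
```

```text
wrist 3301 ext [[0.5894, -0.1671, 0.0567], [0.6238, -0.1018, 0.0605]] circ [ 0.6141 -0.1342] 0.036
top 676 ext [[0.5894, -0.1672, 0.0568], [0.6622, -0.0932, 0.0641]] circ [ 0.6263 -0.1306] 0.0394
scene 396 ext [[0.5865, -0.163, 0.0575], [0.6611, -0.0898, 0.0643]] circ [ 0.625  -0.1276] 0.0403
[ 0.44033088 -0.04260206  0.16678301] [-0.09450423  0.5121586  -1.22513229] [-0.00655178 -0.04517469 -0.00484639] 0.2905805856857371
```

View pics/lift.png

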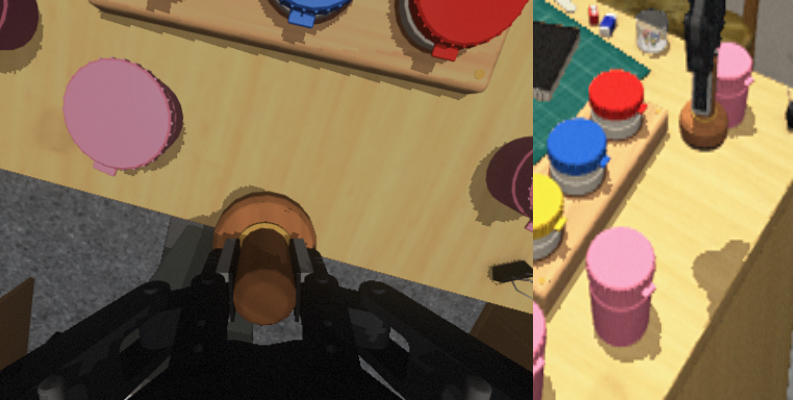

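The press is held upright: the handle is between the pads at (265,280) in the wrist half, and the disc hangs level in the scene half. The red lid centre is at about (0.6255,-0.130). Now I carry the press over.

>>> {"fn": "carry_out", "kwargs": {"deltas": [[0.2, 0.18, 0, 0, -1], [0.45, 0.41, 0, 0, -1], [0.7, 0.635, 0, 0, -1], [0.9, 0.82, 0, 0, -1], [1, 0.908, 0, 0, -1], [1, 0.908, 0, 0, -1], [1, 0.908, 0, 0, -1], [1, 0.908, 0, 0, -1]]}}

```text
clock: 6.65
position: [0.6229, -0.1303, 0.1678]
ee_rot: [0.99, 0.144, -0.0, 0.0]
ft_force: [-0.1, -0.5, -0.6]
grip_width: 0.287
grasp_force: 59.2
```

```bash
python3 -c "
from h import *
o=manip.get_obs();print(o['position'],o['ee_rot'],o['ft_force'],delta([.6255,-.130,.116]))"
```

```text
[ 0.62293137 -0.13027306  0.16783135] [ 9.89618510e-01  1.43718975e-01 -2.20352858e-04  1.07505453e-04] [-0.10861869 -0.46097035 -0.60232371] [0.017 0.003 0.346]
```

>>> {"fn": "carry_out", "kwargs": {"deltas": [[0.018, 0.002, 0.15, 0, -1], [0.018, 0.002, 0.3, 0, -1], [0.018, 0.002, 0.35, 0, -1], [0.018, 0.002, 0.37, 0, -1], [0.018, 0.002, 0.385, 0, -1], [0.018, 0.002, 0.395, 0, -1], [0.018, 0.002, 0.4, 0, -1], [0.018, 0.002, 0.4, 0, -1]]}}

```text
clock: 7.65
position: [0.6267, -0.1303, 0.1088]
ee_rot: [0.99, 0.143, 0.001, 0.0]
ft_force: [-1.0, 0.0, 4.9]
grip_width: 0.286
grasp_force: 59.9
```

>>> {"fn": "carry_out", "kwargs": {"deltas": [[0, 0, 0.015, 0, -1], [0, 0, 0.03, 0, -1], [0, 0, 0.045, 0, -1], [0, 0, 0.06, 0, -1], [0, 0, 0.07, 0, -1], [0, 0, 0.07, 0, -1]]}}

```text
clock: 8.4
position: [0.6268, -0.1303, 0.0989]
ee_rot: [0.99, 0.143, 0.001, 0.0]
ft_force: [-5.3, 0.6, 11.3]
grip_width: 0.288
grasp_force: 60.6
```

>>> {"fn": "carry_out", "kwargs": {"deltas": [[0, 0, 0.01, 0, -1], [0, 0, 0.018, 0, -1], [0, 0, 0.018, 0, -1], [0, 0, 0.018, 0, -1]]}}

```text
clock: 8.9
position: [0.6271, -0.1302, 0.0987]
ee_rot: [0.99, 0.143, 0.001, 0.001]
ft_force: [-13.6, 0.7, 31.5]
grip_width: 0.285
grasp_force: 62.7
```

```bash
python3 - <<'E'
from h import *
o=manip.get_obs();print(o['ft_force'])
p=camera("scene"); X=cloud(p); hsv=cv2.cvtColor(p["img"],cv2.COLOR_RGB2HSV)
def top(m): 
    m=m&(p["depth"]>0); m=cv2.erode(m.astype(np.uint8),np.ones((3,3)))>0; return m.sum(),np.percentile(X[m][:,2],[50,80,90]).round(4)
near=lambda x,y:np.hypot(X[...,0]-x,X[...,1]-y)<.039
s=hsv[...,1]>130
print("red",top(s&near(.6255,-.13)&((hsv[...,0]<6)|(hsv[...,0]>174))))
print("blue",top(s&near(.612,-.022)),"yellow",top(s&near(.604,.081)))
cv2.imwrite("pics/press.png",cv2.resize(p["img"][140:260,170:330],None,fx=4,fy=4,interpolation=cv2.INTER_CUBIC)[...,::-1])
E
```

```text
[-13.55298182   0.66940405  31.46655191]
red (np.int64(36), array([0.0513, 0.052 , 0.0527]))
blue (np.int64(456), array([0.0613, 0.0622, 0.0626])) yellow (np.int64(537), array([0.0611, 0.062 , 0.0626]))
```

View pics/press.png

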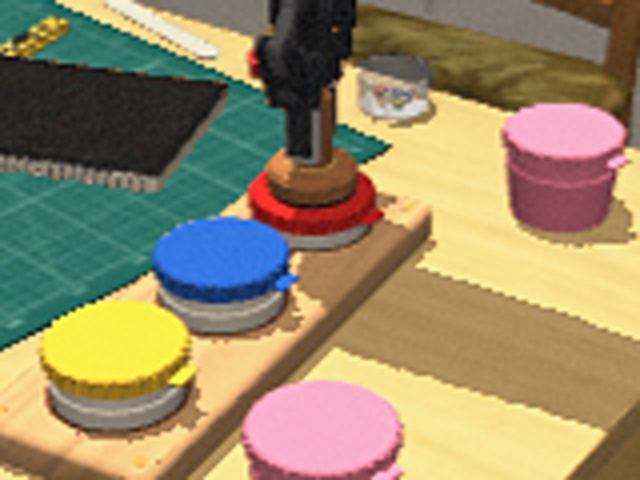

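The lid is home. It reads 10 mm below blue and yellow (0.051 against 0.061), the force rose to 31 N at the stop, and the press at (312,175) is centred and upright. Now I take it back.

>>> {"fn": "carry_out", "kwargs": {"deltas": [[0, 0, -0.02, 0, -1], [0, 0, -0.1, 0, -1], [0, 0, -0.3, 0, -1], [0, 0, -0.5, 0, -1], [0, 0, -0.5, 0, -1], [0, 0, -0.5, 0, -1]]}}

```text
clock: 9.7
position: [0.626, -0.1303, 0.1689]
ee_rot: [0.99, 0.143, -0.0, -0.0]
ft_force: [0.3, -0.8, -1.0]
grip_width: 0.287
grasp_force: 59.2
```

>>> {"fn": "carry_out", "kwargs": {"deltas": [[-0.2, -0.18, 0, 0, -1], [-0.45, -0.41, 0, 0, -1], [-0.7, -0.635, 0, 0, -1], [-0.9, -0.82, 0, 0, -1], [-1, -0.908, 0, 0, -1], [-1, -0.908, 0, 0, -1], [-1, -0.908, 0, 0, -1], [-1, -0.908, 0, 0, -1]]}}

```text
clock: 10.7
position: [0.4443, -0.0425, 0.1694]
ee_rot: [0.99, 0.143, -0.0, -0.0]
ft_force: [-0.8, 0.6, -1.2]
grip_width: 0.289
grasp_force: 59.2
```

```bash
python3 - <<'E'
from h import *
o=manip.get_obs();print(o['position'],o['ee_rot'],o['ft_force'],delta([.442,-.045,.055]))
p=camera("top");X=cloud(p);hsv=cv2.cvtColor(p["img"],cv2.COLOR_RGB2HSV)
m=((hsv[...,0]<7)|(hsv[...,0]>174))&(hsv[...,1]>150)&(np.hypot(X[...,0]-.6255,X[...,1]+.13)<.035)
b=(hsv[...,1]>130)&(np.hypot(X[...,0]-.614,X[...,1]+.025)<.035)
print("red z",np.median(X[m][:,2]),m.sum(),"blue z",np.median(X[b][:,2]))
E
```

```text
[ 0.44432679 -0.04247431  0.16935352] [ 9.89691968e-01  1.43211873e-01 -3.19405656e-05 -4.07301872e-04] [-0.80128454  0.56947813 -1.16978958] [-0.02   0.012  0.762]
red z 0.05059895266566989 568 blue z 0.06060454630304136
```

Red is 10 mm down and stays there. Now I set the press down.

>>> {"fn": "carry_out", "kwargs": {"deltas": [[0, 0, 0.25, 0, -1], [0, 0, 0.5, 0, -1], [0, 0, 0.68, 0, -1], [0, 0, 0.75, 0, -1], [0, 0, 0.77, 0, -1], [0, 0, 0.785, 0, -1], [0, 0, 0.795, 0, -1], [0, 0, 0.8, 0, -1], [0, 0, 0.8, 0, -1]]}}

```text
clock: 11.88
position: [0.4439, -0.0423, 0.0498]
ee_rot: [0.99, 0.143, 0.0, 0.0]
ft_force: [0.1, 0.4, -0.9]
grip_width: 0.289
grasp_force: 59.2
```

>>> {"fn": "carry_out", "kwargs": {"deltas": [[0, 0, 0.004, 0, -1], [0, 0, 0.008, 0, -1], [0, 0, 0.008, 0, -1]]}}

```text
clock: 12.25
position: [0.4439, -0.0423, 0.0489]
ee_rot: [0.99, 0.143, -0.0, 0.0]
ft_force: [-3.1, -0.2, 7.5]
grip_width: 0.288
grasp_force: 60.3
```

>>> {"fn": "carry_out", "kwargs": {"deltas": [[0, 0, -0.002, 0, -0.35], [0, 0, -0.002, 0, -0.2], [0, 0, -0.002, 0, 0], [0, 0, -0.002, 0, 0.3], [0, 0, -0.002, 0, 0.3], [0, 0, -0.1, 0, 0.3], [0, 0, -0.3, 0, 0.3], [0, 0, -0.6, 0, 0.3], [0, 0, -0.95, 0, 0.3], [0, 0, -0.95, 0, 0.3], [0, 0, -0.95, 0, 0.3]]}}

```text
clock: 13.62
position: [0.4436, -0.0423, 0.1912]
ee_rot: [0.99, 0.143, 0.0, 0.0]
ft_force: [0.3, -0.5, -0.6]
grip_width: 0.648
grasp_force: 0.0
```

```bash
python3 - <<'E'
from h import *
p=camera("scene");X=cloud(p);ok=p["depth"]>0
for o in outline_of("press",p)[:1]:
  for lo,hi in((.012,.024),(.06,.075)):
    m=o["region"]&ok&(X[...,2]>lo)&(X[...,2]<hi)
    c,r=cv2.minEnclosingCircle(X[m][:,:2].astype(np.float32)); print(m.sum(),np.median(X[m],0).round(4),np.round(c,4),round(r,4))
cv2.imwrite("pics/end.png",cv2.resize(p["img"][150:300,160:360],None,fx=4,fy=4)[...,::-1])
print(manip.get_obs()["position"],manip.get_obs()["ft_force"])
E
```

```text
275 [ 0.4333 -0.0272  0.0191] [ 0.4407 -0.0375] 0.0289
82 [ 0.4383 -0.0342  0.0672] [ 0.4401 -0.0366] 0.0121
[ 0.44311793 -0.04214543  0.19013781] [-0.5607261   0.21353835  0.31551887]
```

View pics/end.png

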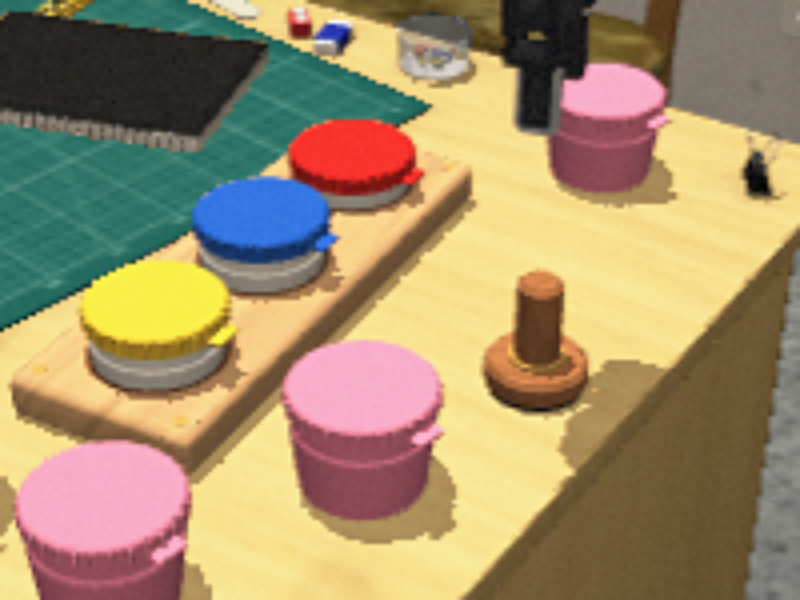

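The press stands upright and free at (535,345). Red is down, blue and yellow are up, and the gripper is clear.

```bash
python3 -c "
from h import *
print(ticket.hand_in())"
```

```text
the job is handed in; nothing more can be done
None
```

I pressed the red lid home with the press, left yellow and blue up, stood the press upright on the table, let go, and handed the job in; the hand-in returned no verdict.

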